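Cube on the pedestal, sprung lid held at the pointer

ROBOT

A 7-joint arm with a two-finger parallel gripper is mounted at the origin on a cart in front of the work surface, level with it; the furniture and walls round the work are solid. World frame = base frame: x ahead of the robot, y to its left, z up, the work surface at z = 0. Lengths are in mm, angles in rad, forces in N, time in s.
With the tool pointing down it reaches from about 425 to 875 mm from the base axis. Payload 8.4 kg.
Tool frame: the origin (TCP) lies midway between the tips of the shut fingers; the grasp point (between the pads) lies 19 mm behind it; z points along the fingers, y is the line along which they close (so a half turn about z gives the same grasp; the last joint's range is limited). The gripper opens to 85 mm and grips with 20 to 120 N. Pads are 22 mm wide; open, the fingers measure 114 mm over their backs; the gripper's body (76 mm by 85 mm) begins 54 mm behind the grasp point. The pads swing forward as they close: fully open they stand 13 mm farther back than shut.
Start: joints at [1.144, 0.333, 0.04, 1.465, -0.013, 1.343, -0.059], TCP at [209.252, -615.368, 231.308] pointing down, gripper open.
Joint ranges: [-2.58, 2.58], [-0.38, 2.09], [-1.3, 1.39], [0.25, 2.4], [-1.5, 4.64], [0.08, 2.09], [-2.65, 2.65]. Speed limits (rad/s): [2.22, 2.22, 2.79, 2.79, 3.14, 3.14, 3.14].

INTERFACE

Orientations are given as a 3x3 rotation matrix whose columns are the frame's x, y, z axes.
In Python, from rig import bot, get_image, finder gives the robot as it stands.
- The arm moves only by the tool apply_moves, never from a script. Its arguments are lists of equal length, an entry for each row: "linear": the shift along the tool's x, y, z in mm, a list of three; "turn": the turn about the tool's z in rad. A call has exactly 10 rows; each row is the pose to reach, as a shift and turn from the pose commanded when the call began, along the tool's axes at that moment; what a row does not reach only later rows make up. A row lasts 1/10 s, in which the tool goes at most 50 mm and 8.59 degrees, less where a joint would pass 70% of its speed; a pose out of reach is approached as far as the arm can. A call with a gripper value outside its range is refused whole. "gripper" is the opening, from 0 (shut) to 1 (fully open), set as the call begins (left out, the last holds). The fingers move at their own pace and stop on an object; "squeeze" is the grip in N (left out, the last holds). Time passes only in rows, so rows that repeat a pose let the fingers close, or fill a call up. It gives the time, the measured TCP pose, the force, the opening and the grip force at its end, in the units of the state.
- bot.get_obs(): the state, without advancing time (a new reading comes with each control period).
- get_image(name): name is "scene" or "top" or "wrist"; returns a dict with "img" (480x640x3 uint8, red, green, blue), "camera_matrix" (3x3 intrinsics, pixels), "k1" (the pictures are not rectified: a ray, as slopes to the right and down, at radius r is drawn at 1 + k1 r^2 times it, then the intrinsics apply), "T" (4x4, takes a point from camera to world coordinates); the wrist camera has in their place "T_tool_cam" (4x4, takes a point from camera to tool coordinates, whose origin is the TCP and whose axes are the flange's). Camera axes: x right, y down, z forward; pixel columns grow to the right and rows downward; lengths in mm; the calibration is good to about 2 mm. A picture is of the moment at which its call begins: read the wrist's pose just before it. There is no depth.
- bot.sign_off(): hands the job in; it is judged then, once.
Trained networks look in the newest picture that a camera, given by its name, has taken for a name from the list of things; names that differ only in an ending like _2 or _b are one class to them, and where a whole thing is asked for, a point or a joint stands for the part that bears it (a point fixed in the world has none). Each returns a list of dicts, best first, with "score" (0 to 1); they miss things now and then, are a little off and sometimes report something else, mostly with a low value. They report only what shows in the picture. A call takes as long as a camera call. They do not tell look-alikes from the thing itself.
- finder.recognise(camera, name): "rect" ([left, top, right, bottom] in pixels, round what is visible of it).
- finder.cut_out(camera, name): "mask" (480x640 bool, what is visible of it) and "rect" ([left, top, right, bottom] in pixels, round what is visible of it).
The state is a dict: "time_s": time; "qpos": joint angles; "joint_velocities": joint speeds; "joint_efforts": joint torques, N m; "ee_pos": TCP position; "orientation": TCP orientation; "contact_force": force on the tool from outside, world axes, zero at the start; "ft_torque": the same for the moment, N m; "gripper_width": finger opening in mm; "grasp_force": force on a finger pad.
Only numpy, scipy, OpenCV 4.12 (cv2) and the standard library are available. Lean on these libraries where they do the work, as an engineer would, in place of code of your own. Each camera call takes 0.05 s, during which the arm holds its last target. There are 200 camera calls.

TASK

Stand the black beam-splitter cube in the middle of the narrow pedestal beside the detector box, upright and with its sides square to the box, and let go of it while the lid is still shut. Then lift the sprung lid of the box (it has a yellow tab to grip) until the white pin on the lid's edge lines up with the red pointer, and finish still holding it there, because the lid snaps shut if released. Do not move the red pointer or disturb the lens tube, lens case or slide box.

Things in the scene. Friction and masses are not known exactly. Their poses are not given: they have to be found in the camera images.
- cage_cube: loose black beam-splitter cube with green round windows, 38 x 38 x 38 mm (screw heads to 40), about 0.18 kg, standing on the table at the start; origin at the centre of its underside, z up, x and y square to its side faces. It stands between two fixed things: a black camera on posts (up to 0.26 m high) to its left and a grey screen on a post (up to 0.33 m high) to its right
- detector_box: dark steel box 150 (x) x 120 (y) x 70 mm high with the lid, screwed to the table; origin at the centre of its underside, z up; its front (the side away from the hinge) looks along its own -x and roughly towards the robot. Its right side (-y) carries a graduated aluminium arc that reaches 185 mm above the table and the red pointer, 60 to 81 mm right of the box's middle
- lid (a joint): angle of the blue sprung lid in rad: 0 shut and level, grows as the front edge is lifted (at most 1.4). A spring and its weight press it shut: about 5 N at the tab, square to the lid, starts it, about 8 N is needed at 0.85 rad; when let go it snaps shut
- lid_tab (a point): middle of the yellow tab on top of the lid, 140 mm from the hinge axis, near the front edge. The tab is 12 mm thick along the box's y, 18 mm long along x and stands 6 to 45 mm above the lid's mid-plane; this point is 31 mm above that plane (101 mm above the table when shut). It turns with the lid: x in the lid's plane towards the hinge, y along the axis, z square to the lid
- lid_pin (a point): end of the small white pin (7 mm thick) on the lid's right (-y) edge, 123 mm from the hinge axis, in the lid's mid-plane; axes turn with the lid as for lid_tab
- pointer (a joint): angle of the red pointer in rad, about the same hinge axis and counted as for the lid (the lid stands at the mark when both are equal); set somewhere between 0.5 and 0.85 (29 to 49 degrees), it stays by friction and must not be moved
- pointer_tip (a point): point near the end of the red pointer on the box's right side, 123 mm from the hinge axis (the pointer is 136 mm long and ends in a red block 20 x 12 x 10 mm); x runs along the pointer towards the hinge, y along the hinge axis
- pedestal_top (a point): centre of the flat round top, 30 mm across, of the aluminium pedestal, 60 mm above the table; the pedestal is screwed down to the left (+y) of the box, about 160 mm from the box's middle
- lens_tube: loose black lens tube standing on end, 30 mm across, 52 mm high, origin at the centre of its underside; leave it alone
- lens_case: loose round white lens case, 34 mm across, 14 mm high, origin at the centre of its underside; leave it alone
- slide_box: loose blue slide box 94 x 68 x 32 mm, origin at the centre of its underside; leave it alone
- lid_hinge (a point): middle of the lid's hinge axis, at the top of the box's far wall (box frame x = +75, y = 0, z = +70 mm); the axis runs along the box's y. The lid is a plate 166 mm (from hinge to front edge) x 124 mm x 5 mm thick; its front edge overhangs the box's front wall by 16 mm
Things that resemble listed ones, but are neither listed nor needed, are in the scene too. Leave any turquoise look-alike of the cage_cube alone.

How it is judged:
By the outcome, as a careful person would: the job done as asked, in the order asked, and still so for the second after the job is handed in, while the arm keeps its last pose, push and grip.
It also fails if it takes over 61 s, if anything falls off the work surface, if the arm or the gripper's body presses on something with over 40 N, if the wrist force passes 120 N, or if a joint passes its speed limit or range.

## Working session

There is one attempt and no reset: what is moved stays moved. The work goes in short steps, Python scripts to look and compute and a tool call to move; the robot and the scene stay as the last step left them, time stands still between calls to the robot, and variables do not carry over. Pictures are saved under pics/ and viewed, at most 10 in all, crops included, and the job is handed in when it is done.

Besides the shell and the picture viewer there is one more tool, called after "Call:" in YAML: its name, and indented under it one key for each argument. apply_moves: Moves the arm, as the interface text tells. Its arguments: {"type":"object","properties":{"linear":{"type":"array","items":{"type":"array","items":{"type":"number"}}},"turn":{"type":"array","items":{"type":"number"}},"gripper":{"type":"number"},"squeeze":{"type":"number"}},"required":["linear","turn"]}

```bash
mkdir -p pics; ls
python3 - <<'E'
from rig import bot,get_image,finder
import cv2,numpy as np,pickle
o=bot.get_obs();print(o['time_s'],o['ee_pos'],np.round(o['orientation'],3).tolist(),o['gripper_width'])
d={}
for c in('scene','top'):
    d[c]=get_image(c);cv2.imwrite(f'pics/{c}0.png',d[c]['img'][...,::-1])
    print(c,d[c]['camera_matrix'].tolist(),d[c]['k1'],np.round(d[c]['T'],3).tolist())
    for n in('cage_cube','detector_box','lid_tab','lid_pin','pointer','lens_tube','lens_case','slide_box'):
        print(n,[(np.round(r['rect']).tolist(),round(r['score'],2)) for r in finder.recognise(c,n)])
pickle.dump(d,open('d0.pkl','wb'))
print(bot.get_obs()['time_s'])
E
```

```text
pics
0.0 [ 209.1096095  -614.95198805  230.39879811] [[0.947, 0.322, -0.001], [0.322, -0.947, 0.002], [-0.0, -0.002, -1.0]] 85.6338672239417
scene [[590.118917472671, 0.0, 321.77083855285883], [0.0, 590.118917472671, 243.0079701986887], [0.0, 0.0, 1.0]] -0.1454629575624784 [[-0.604, -0.453, 0.655, -236.406], [-0.797, 0.33, -0.506, 517.912], [0.013, -0.828, -0.561, 751.791], [0.0, 0.0, 0.0, 1.0]]
cage_cube [([398.0, 263.0, 421.0, 290.0], 0.9), ([427.0, 215.0, 439.0, 225.0], 0.26)]
detector_box [([322.0, 149.0, 394.0, 257.0], 0.95)]
lid_tab [([338.0, 187.0, 394.0, 234.0], 0.82)]
lid_pin [([333.0, 188.0, 396.0, 234.0], 0.72)]
pointer [([358.0, 171.0, 391.0, 188.0], 0.66)]
lens_tube [([244.0, 280.0, 256.0, 314.0], 0.81)]
lens_case [([425.0, 215.0, 440.0, 226.0], 0.57)]
slide_box [([175.0, 334.0, 240.0, 384.0], 0.86)]
top [[571.1432310798566, 0.0, 324.54223836410256], [0.0, 571.1432310798566, 229.83104497453516], [0.0, 0.0, 1.0]] -0.18662957829559776 [[-0.007, -0.994, 0.105, 427.09], [-1.0, 0.008, 0.016, -115.127], [-0.017, -0.105, -0.994, 1337.589], [0.0, 0.0, 0.0, 1.0]]
cage_cube [([326.0, 265.0, 344.0, 283.0], 0.85)]
detector_box [([354.0, 157.0, 433.0, 235.0], 0.62), ([360.0, 158.0, 423.0, 233.0], 0.54)]
lid_tab [([358.0, 161.0, 420.0, 239.0], 0.57), ([237.0, 232.0, 252.0, 243.0], 0.28)]
lid_pin [([362.0, 163.0, 420.0, 236.0], 0.77), ([353.0, 157.0, 430.0, 234.0], 0.56), ([235.0, 232.0, 253.0, 245.0], 0.28)]
pointer [([424.0, 167.0, 430.0, 204.0], 0.52)]
lens_tube [([235.0, 232.0, 252.0, 244.0], 0.63)]
lens_case [([462.0, 224.0, 475.0, 241.0], 0.73)]
slide_box [([172.0, 254.0, 206.0, 298.0], 0.79)]
0.9
```

Run:
```python
import cv2
s=cv2.imread('pics/scene0.png');t=cv2.imread('pics/top0.png')
cv2.imwrite('pics/s1.png',cv2.resize(s[130:400,140:500],(800,600),interpolation=cv2.INTER_CUBIC))
cv2.imwrite('pics/t1.png',cv2.resize(t[130:340,200:480],(800,600),interpolation=cv2.INTER_CUBIC))
```

```text
(no output)
```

View pics/s1.png

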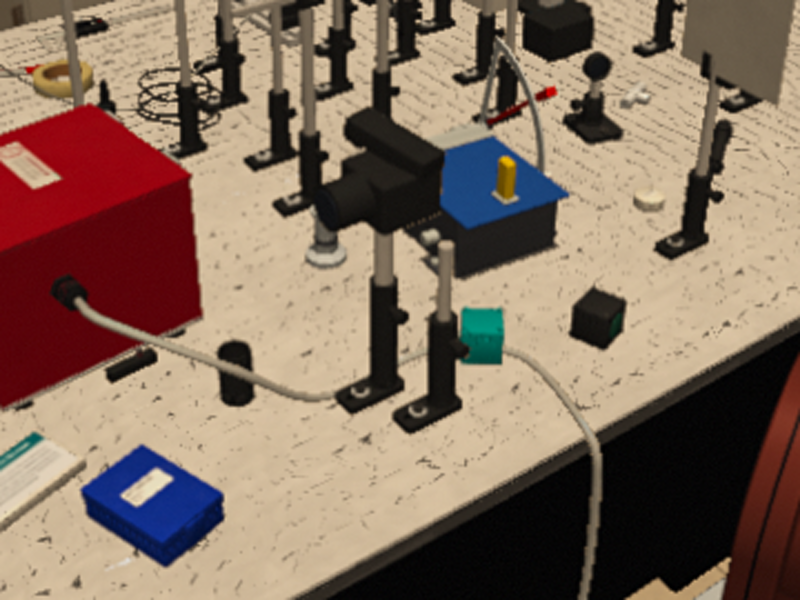

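View pics/t1.png

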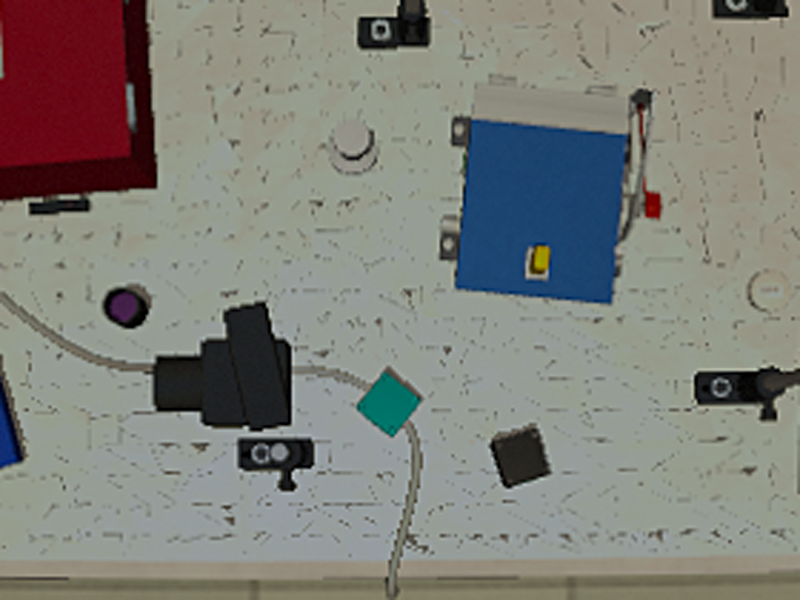

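```bash
cat > h.py <<'E'
import cv2,numpy as np
def ray(d,px,T=None):
    T=d['T'] if T is None else T
    u=cv2.undistortPointsIter(np.array(px,float).reshape(-1,1,2),d['camera_matrix'],np.array([d['k1'],0,0,0.]),None,None,(3,100,1e-10)).reshape(-1,2)
    v=np.c_[u,np.ones(len(u))]@T[:3,:3].T
    return T[:3,3],v
def onz(d,px,z,T=None):
    o,v=ray(d,px,T);return o+v*((z-o[2])/v[:,2])[:,None]
def tri(rays):
    A=np.zeros((3,3));b=np.zeros(3)
    for o,v in rays:
        v=v/np.linalg.norm(v);P=np.eye(3)-np.outer(v,v);A+=P;b+=P@o
    p=np.linalg.solve(A,b)
    return p,[np.linalg.norm(np.cross(p-o,v/np.linalg.norm(v))) for o,v in rays]
def proj(d,X,T=None):
    T=d['T'] if T is None else T
    c=(np.atleast_2d(X)-T[:3,3])@T[:3,:3]
    return cv2.projectPoints(c,np.zeros(3),np.zeros(3),d['camera_matrix'],np.array([d['k1'],0,0,0.]))[0].reshape(-1,2)
def wT(obs,w):
    T=np.eye(4);T[:3,:3]=obs['orientation'];T[:3,3]=obs['ee_pos'];return T@w['T_tool_cam']
E
python3 - <<'E'
from h import *
import pickle
d=pickle.load(open('d0.pkl','rb'));t,s=d['top'],d['scene']
c=lambda x,y:[200+x*.35-.325,130+y*.35-.325]
sc=lambda x,y:[140+x*.45-.275,130+y*.45-.275]
def both(n,a,b):
    p,e=tri([(r[0],r[1][0]) for r in (ray(t,c(*a)),ray(s,sc(*b)))]);print(n,p.round(1),np.round(e,1))
both('cube top centre',(518,451),(600,305))
both('tab top',(541,252),(507,160))
both('pedestal top',(353,137),(324,213))
both('pointer block',(653,205),(548,94))
both('lidfrontR',(612,302),(566,194))
print('cube z38',onz(t,[c(*p) for p in((491,438),(536,425),(550,470),(508,487))],38).round(1).tolist())
L=onz(t,[c(*p) for p in((456,288),(612,302))],72);print('front lid',L.round(1).tolist(),np.linalg.norm(L[0]-L[1]))
for n,z,p in(('ped',60,(353,137)),('tab',117,(541,252)),('tur',38,(390,400))):print(n,onz(t,[c(*p)],z).round(1))
print('cam',onz(t,[c(155,355),c(290,425),c(265,305)],240).round(1).tolist(),'screenpost',onz(t,[c(695,385),c(760,380)],10).round(1).tolist())
E
```

```text
cube top centre [ 429.5 -223.4   31.6] [2.6 2.6]
tab top [ 580.3 -235.6  111.8] [1.1 1.1]
pedestal top [683.4 -91.2  51.3] [0.8 0.8]
pointer block [ 610.9 -315.5  147.1] [0.2 0.2]
lidfrontR [ 548.  -292.8   68.3] [1.9 1.9]
cube z38 [[441.9, -199.7, 38.0], [451.8, -235.6, 38.0], [416.0, -246.3, 38.0], [402.9, -212.7, 38.0]]
front lid [[558.4, -171.8, 72.0], [546.3, -293.6, 72.0]] 122.42491191826397
ped [[681.2 -92.   60. ]]
tab [[ 580.4 -234.3  117. ]]
tur [[ 472.7 -119.7   38. ]]
cam [[497.1, 39.8, 240.0], [449.3, -51.6, 240.0], [530.5, -35.0, 240.0]] screenpost [[483.4, -369.3, 10.0], [486.8, -423.5, 10.0]]
```

Run:
```python
import cv2
t=cv2.imread('pics/top0.png')
a=cv2.resize(t[180:480,380:640],(520,600),interpolation=cv2.INTER_CUBIC)
b=cv2.resize(t[255:315,360:405],(280,373),interpolation=cv2.INTER_CUBIC)
import numpy as np
o=np.zeros((600,800,3),np.uint8);o[:,:520]=a;o[:373,520:]=np.clip(b.astype(int)*2,0,255);cv2.imwrite('pics/t2.png',o)
```

```text
(no output)
```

View pics/t2.png

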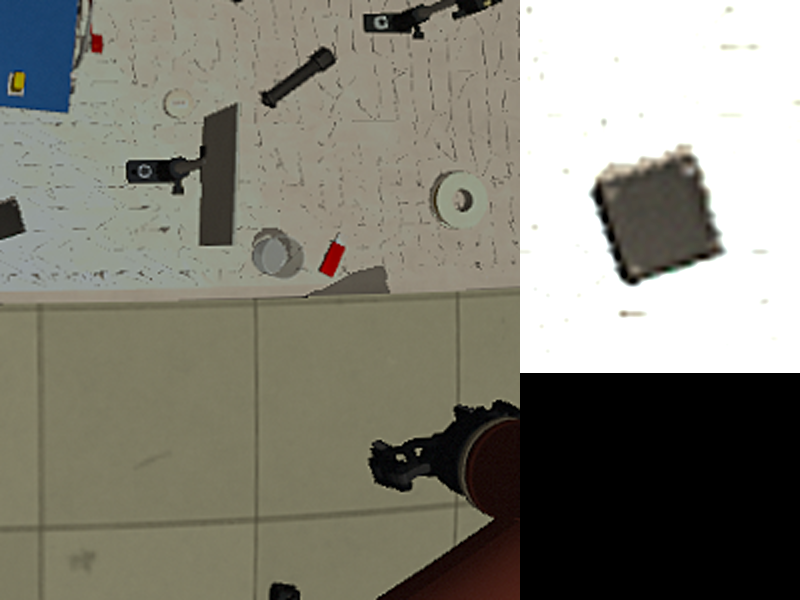

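Call:
apply_moves:
  linear:
    - [25,-37,0]
    - [51,-74,0]
    - [76,-110,0]
    - [102,-147,0]
    - [127,-184,0]
    - [157,-209,0]
    - [187,-234,0]
    - [216,-259,0]
    - [246,-270,0]
    - [276,-281,0]
  turn: [0,0,0,0,0,0,0,0,0,0]

```text
time_s: 1.9
ee_pos: [380.9, -259.3, 231.8]
orientation: [[0.947, 0.322, 0.001], [0.322, -0.947, -0.001], [0.0, 0.001, -1.0]]
contact_force: [0.2, -0.6, 0.9]
gripper_width: 85.3
grasp_force: 0.0
```

Run:
```python
from h import *
from rig import bot,get_image,finder
o=bot.get_obs();w=get_image('wrist');T=wT(o,w)
print(o['time_s'],o['ee_pos'],o['qpos'].round(2) if hasattr(o['qpos'],'round') else o['qpos'],w['T_tool_cam'].round(3).tolist(),w['k1'],w['camera_matrix'].round(0).tolist())
cv2.imwrite('pics/w1.png',w['img'][...,::-1])
for n in('cage_cube','lid_tab','pointer'):
    for r in finder.recognise('wrist',n):print(n,np.round(r['rect']),round(r['score'],2))
print(proj(w,[[428,-224,38],[580,-235,117],[611,-315,147]],T).round())
```

```text
1.9 [ 380.90704321 -259.31054714  231.83700394] [ 0.8  -0.04 -0.29  1.89 -0.01  1.29 -0.73] [[0.0, -0.951, -0.308, 79.618], [1.0, 0.0, -0.001, -0.536], [0.001, -0.308, 0.951, -141.516], [0.0, 0.0, 0.0, 1.0]] -0.0005465674219904151 [[370.0, 0.0, 317.0], [0.0, 370.0, 247.0], [0.0, 0.0, 1.0]]
cage_cube [276. 131. 316. 180.] 0.81
lid_tab [378.   1. 450.  33.] 0.94
[[ 297.  156.]
 [ 391.  -90.]
 [ 581. -134.]]
```

View pics/w1.png

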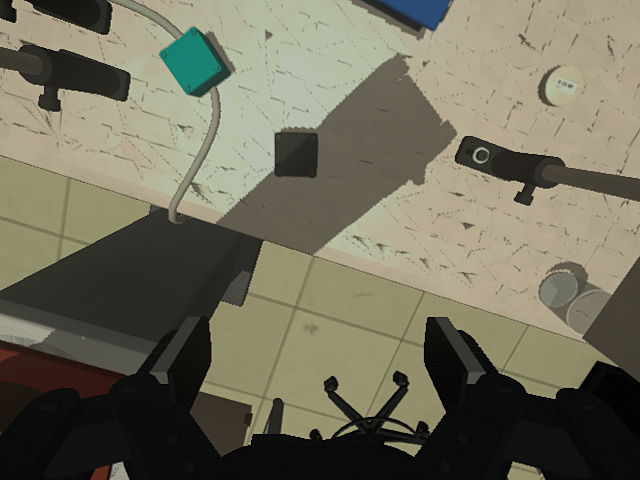

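Call:
apply_moves:
  linear:
    - [15,-5,20]
    - [29,-10,45]
    - [43,-15,70]
    - [57,-19,95]
    - [57,-19,110]
    - [57,-19,110]
    - [57,-19,110]
    - [57,-19,110]
    - [57,-19,110]
    - [57,-19,110]
  turn: [0,0,0,0,0,0,0,0,0,0]

```text
time_s: 3.1
ee_pos: [428.2, -224.6, 122.1]
orientation: [[0.947, 0.322, 0.001], [0.322, -0.947, -0.001], [0.001, 0.001, -1.0]]
contact_force: [0.2, -0.6, 1.6]
gripper_width: 85.3
grasp_force: 0.0
```

Run:
```python
from h import *
from rig import bot,get_image,finder
import pickle
o=bot.get_obs();w=get_image('wrist');T=wT(o,w)
print(o['time_s'],o['ee_pos'])
cv2.imwrite('pics/w2.png',w['img'][...,::-1])
pickle.dump((o,w),open('w2.pkl','wb'))
for r in finder.cut_out('wrist','cage_cube'):
    m=r['mask'].astype(np.uint8);print(np.round(r['rect']),round(r['score'],2),m.sum())
    c=max(cv2.findContours(m,0,1)[0],key=cv2.contourArea);R=cv2.minAreaRect(c);print(R)
print(proj(w,[[428,-224,38]],T).round())
```

```text
3.1 [ 428.16817723 -224.56400716  122.07985234]
[129.  92. 226. 178.] 0.91 5397
((177.1599884033203, 133.37997436523438), (77.59998321533203, 74.99998474121094), 53.130104064941406)
[285. 214. 344. 284.] 0.71 3893
((316.0, 249.0), (68.0, 60.0), 90.0)
[[317. 257.]]
```

View pics/w2.png

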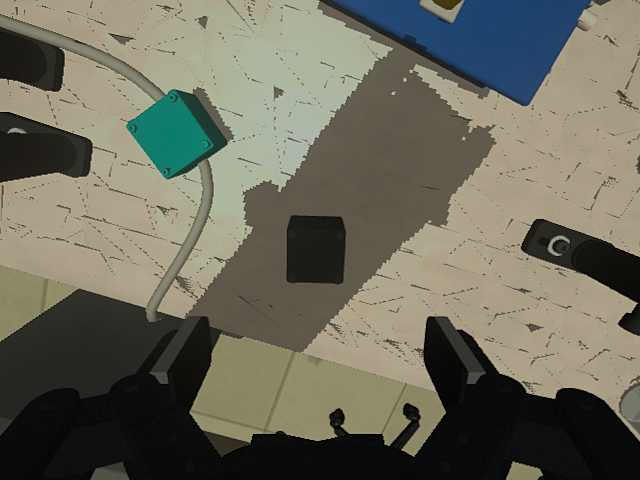

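Run:
```python
from h import *
import pickle
o,w=pickle.load(open('w2.pkl','rb'));T=wT(o,w)
P=onz(w,[(288,229),(345,229),(344.5,283),(287.5,282.5)],38,T);c=P.mean(0)
print(P.round(1).tolist(),c,[np.linalg.norm(P[i]-P[i-1]).round(1) for i in range(4)])
e=P[0]-P[3];f=P[1]-P[2];print('yaw',np.arctan2(e[1],e[0]),np.arctan2(f[1],f[0]),np.arctan2(*(P[0]-P[1])[[0,1]]*[-1,1]))
R=o['orientation'];print('tool err',R.T@(c-o['ee_pos']))
t=pickle.load(open('d0.pkl','rb'))
p=tri([(x[0],x[1][0]) for x in (ray(w,[(316,256)],T),ray(t['top'],[(381.2,287.7)]),ray(t['scene'],[(409.7,267)]))]);print(p)
```

```text
[[439.8, -200.6, 38.0], [451.4, -234.6, 38.0], [416.5, -247.0, 38.0], [404.7, -211.2, 38.0]] [ 428.1064774  -223.34941584   38.        ] [np.float64(36.6), np.float64(36.0), np.float64(37.0), np.float64(37.7)]
yaw 0.2943236332805887 0.3417698085727465 0.3274830518926268
tool err [ 0.26792026 -1.25793811 84.07881076]
(array([ 428.17875002, -223.2320961 ,   33.01303874]), [np.float64(1.4175247445151162), np.float64(3.0509629258531117), np.float64(1.7863360068265721)])
```

Call:
apply_moves:
  linear:
    - [0,-1,20]
    - [0,-1,45]
    - [0,-1,70]
    - [0,-1,90]
    - [0,-1,105]
    - [0,-1,113]
    - [0,-1,118]
    - [0,-1,119]
    - [0,-1,119]
    - [0,-1,119]
  turn: [0,0,0,0,0,0,0,0,0,0]

```text
time_s: 4.2
ee_pos: [428.1, -223.5, 3.0]
orientation: [[0.947, 0.322, 0.001], [0.322, -0.947, -0.001], [0.001, 0.001, -1.0]]
contact_force: [0.5, 0.4, -0.1]
gripper_width: 85.4
grasp_force: 0.0
```

Call:
apply_moves:
  linear:
    - [0,0,0]
    - [0,0,0]
    - [0,0,0]
    - [0,0,0]
    - [0,0,0]
    - [0,0,0]
    - [0,0,0]
    - [0,0,0]
    - [0,0,0]
    - [0,0,0]
  turn: [0,0,0,0,0,0,0,0,0,0]
  gripper: 0
  squeeze: 40

```text
time_s: 5.2
ee_pos: [427.8, -223.3, 2.6]
orientation: [[0.947, 0.322, 0.0], [0.322, -0.947, -0.0], [0.0, 0.0, -1.0]]
contact_force: [-1.4, 0.7, 5.6]
gripper_width: 37.4
grasp_force: 40.0
```

Run:
```python
from h import *
import pickle
d=pickle.load(open('d0.pkl','rb'));t,s=d['top'],d['scene']
c=lambda x,y:[200+x*.35-.325,130+y*.35-.325]
sc=lambda x,y:[140+x*.45-.275,130+y*.45-.275]
def both(n,a,b):
    p,e=tri([(r[0],r[1][0]) for r in (ray(t,c(*a)),ray(s,sc(*b)))]);print(n,p.round(1),np.round(e,1))
print('base screw',onz(t,[c(380,29)],10).round(),'base rt end',onz(t,[c(430,30)],10).round())
print('scene base',onz(s,[sc(278,207),sc(310,190)],8).round())
both('redbox corner',(152,157),(190,180))
both('redbox corner front bottom',(152,188),(200,315))
print('redbox rt at 0',onz(t,[c(157,187)],0).round())
o,w=pickle.load(open('w2.pkl','rb'));
for z in(0,60,150,250,350): print(z,proj(t,[[760,-125,z]]).round(0),proj(s,[[760,-125,z]]).round(0))
T=t['img'];S=s['img']
o=np.zeros((600,800,3),np.uint8)
o[:,:400]=cv2.resize(T[80:200,300:380],(400,600),interpolation=2);o[:,400:]=cv2.resize(S[80:260,220:340],(400,600),interpolation=2)
cv2.imwrite('pics/post.png',o[...,::-1])
```

```text
base screw [[ 783. -114.   10.]] base rt end [[ 782. -156.   10.]]
scene base [[ 780.  -95.    8.]
 [ 788. -142.    8.]]
redbox corner [653.2  61.1 156.8] [7.5 7.5]
redbox corner front bottom [648.5  74.2  19. ] [0.2 0.2]
redbox rt at 0 [[653.  73.   0.]]
0 [[337. 150.]] [[280. 225.]]
60 [[337. 144.]] [[279. 204.]]
150 [[338. 133.]] [[278. 169.]]
250 [[338. 119.]] [[277. 127.]]
350 [[338. 103.]] [[276.  82.]]
```

View pics/post.png

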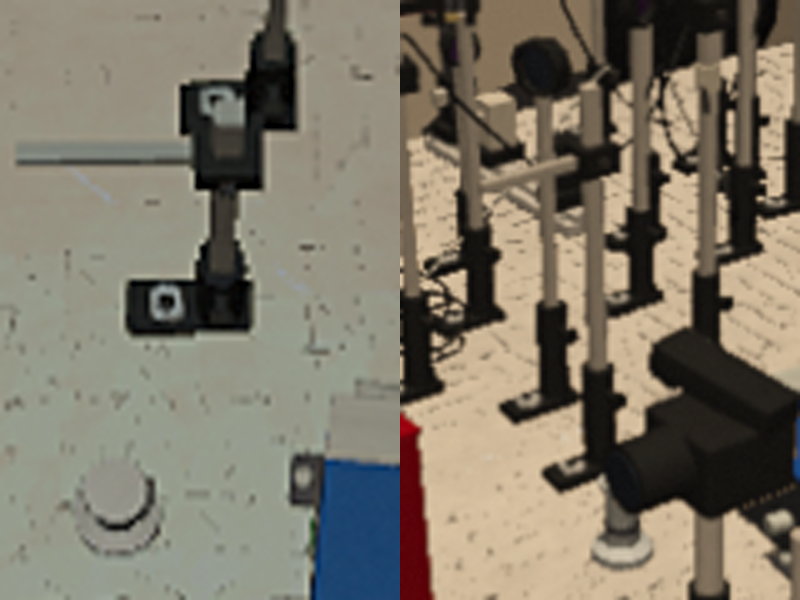

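Call:
apply_moves:
  linear:
    - [0,0,-25]
    - [0,0,-65]
    - [0,0,-110]
    - [0,0,-155]
    - [10,2,-190]
    - [40,8,-198]
    - [80,15,-198]
    - [120,23,-198]
    - [150,29,-198]
    - [170,33,-198]
  turn: [0,0,0,0,0,0,0,0,0,0]

```text
time_s: 6.2
ee_pos: [600.8, -198.6, 199.1]
orientation: [[0.946, 0.323, -0.001], [0.323, -0.946, 0.001], [-0.0, -0.002, -1.0]]
contact_force: [-0.1, -0.7, -1.6]
gripper_width: 37.5
grasp_force: 40.7
```

Run:
```python
from h import *
from rig import bot,get_image,finder
import pickle
o=bot.get_obs();
w=get_image('wrist');w=get_image('wrist');o=bot.get_obs();w=get_image('wrist');T=wT(o,w)
print(o['time_s'],o['ee_pos'],o['gripper_width'],o['grasp_force'],np.round(o['qpos'],2))
cv2.imwrite('pics/w3.png',w['img'][...,::-1])
pickle.dump((o,w),open('w3.pkl','wb'))
for r in finder.recognise('wrist','pointer'):print(np.round(r['rect']),round(r['score'],2))
print(proj(w,[[681,-92,60],[580,-235,117],[611,-315,147]],T).round())
```

```text
6.3 [ 600.97092323 -198.00651946  198.778956  ] 37.24003041808531 40.6376713514328 [ 0.57  0.35 -0.41  1.53  0.14  1.29 -1.1 ]
[[212.  81.]
 [361. 303.]
 [513. 321.]]
```

View pics/w3.png

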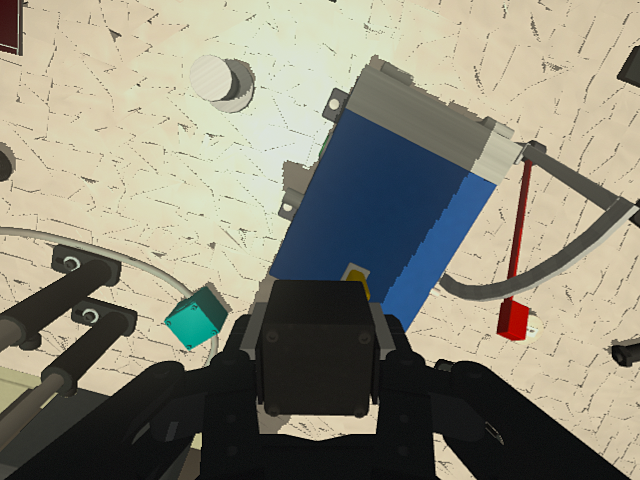

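```bash
cat > m.py <<'E'
from h import *
import pickle
o,w=pickle.load(open('w3.pkl','rb'));T=wT(o,w);d=pickle.load(open('d0.pkl','rb'));t,s=d['top'],d['scene']
hsv=cv2.cvtColor(w['img'],cv2.COLOR_RGB2HSV)
b=cv2.inRange(hsv,(100,120,40),(125,255,255))
L=[];Rr=[]
for y in range(125,265,3):
    x=np.flatnonzero(b[y,240:520])+240
    L.append((x.min()-.5,y))
    if 190<y<265:Rr.append((x.max()+.5,y))
for n,E in(('L',L),('R',Rr)):
    P=onz(w,E,72.5,T)[:,:2];vx,vy,x0,y0=cv2.fitLine(P.astype(np.float32),cv2.DIST_HUBER,0,.01,.01).ravel()
    if vx<0:vx,vy=-vx,-vy
    r=(P-[x0,y0])@[-vy,vx];print(n,'yaw',np.arctan2(vy,vx),'pt',x0,y0,'res',np.abs(r).max())
    if n=='L':l=(x0,y0,vx,vy)
    else:print('width',abs((np.array([x0,y0])-l[:2])@[-l[3],l[2]]))
# pedestal disc
g=cv2.cvtColor(w['img'],cv2.COLOR_RGB2GRAY);sat=hsv[...,1]
m=((sat<28)&(g>140)).astype(np.uint8)[40:125,175:262]
n,lab,st,ce=cv2.connectedComponentsWithStats(m);i=1+st[1:,4].argmax();print(st[i],ce[i]+[175,40])
# pointer tip red
for nm,D,TT,(y0,y1,x0,x1) in(('w',w,T,(295,345,485,540)),('top',t,t['T'],(160,210,415,440)),('scene',s,s['T'],(165,190,350,396))):
    h=cv2.cvtColor(D['img'],cv2.COLOR_RGB2HSV)[y0:y1,x0:x1]
    k=(cv2.inRange(h,(0,140,60),(6,255,255))|cv2.inRange(h,(172,140,60),(180,255,255)))
    ys,xs=np.nonzero(k);print(nm,xs.min()+x0,xs.max()+x0,ys.min()+y0,ys.max()+y0,len(xs))
E
python3 m.py
```

```text
L yaw -0.111630164 pt 628.41565 -177.71167 res 0.7333539640005136
R yaw -0.112048976 pt 645.7084 -302.00784 res 0.33494818562773
width 121.59615
[ 66   0  21  60 493] [255.7505071   63.79310345]
w 497 528 296 340 1034
top 424 430 168 205 53
scene 359 390 169 185 88
```

```bash
cat > ped.py <<'E'
from h import *
import pickle
from scipy.ndimage import map_coordinates,gaussian_filter
o,w=pickle.load(open('w3.pkl','rb'));T=wT(o,w);d=pickle.load(open('d0.pkl','rb'));t=d['top']
a=np.linspace(0,2*np.pi,72,endpoint=False);C=np.c_[np.cos(a),np.sin(a),0*a]
def val(I,D,TT,c,r):
    p=proj(D,np.array(c)+r*C,TT);return map_coordinates(I,[p[:,1],p[:,0]],order=1)
for nm,D,TT,dr in(('w',w,T,1.2),('top',t,t['T'],2.)):
    for ch in('gray','lab'):
        I=cv2.cvtColor(D['img'],cv2.COLOR_RGB2GRAY).astype(float) if ch=='gray' else cv2.cvtColor(D['img'],cv2.COLOR_RGB2LAB)[...,2].astype(float)
        I=gaussian_filter(I,.7);best=[]
        for z in (50,55,60,65):
          for x in np.arange(670,694,.5):
            for y in np.arange(-104,-80,.5):
                q=np.abs(val(I,D,TT,(x,y,z),15+dr)-val(I,D,TT,(x,y,z),15-dr))
                best.append((np.minimum(q,np.percentile(q,60)).mean(),x,y,z))
        for z in(50,55,60,65):print(nm,ch,np.round(max(b for b in best if b[3]==z),1))
x=tri([(r[0],r[1][0]) for r in (ray(w,[(212,79)],T),ray(t,[(322.8,177.4)]))]);print(x)
print(onz(w,[(212,79)],60,T),onz(t,[(322.8,177.4)],60))
x=onz(w,[(190,79),(234,79),(212,56),(212,103)],60,T);print(x.round(1))
E
python3 ped.py
```

```text
w gray [  35.7  687.  -104.    50. ]
w gray [  25.2  686.5 -104.    55. ]
w gray [ 18.8 681.5 -91.   60. ]
w gray [ 19.  682.  -92.5  65. ]
w lab [  3.6 683.5 -87.   50. ]
w lab [  3.6 683.  -89.   55. ]
w lab [  3.4 683.  -90.5  60. ]
w lab [  3.1 682.5 -92.   65. ]
top gray [ 19.4 682.  -95.   50. ]
top gray [ 19.2 681.  -95.   55. ]
top gray [ 19.3 677.  -93.5  60. ]
top gray [ 19.5 676.  -93.5  65. ]
top lab [  1.2 684.  -90.   50. ]
top lab [  1.2 683.  -90.   55. ]
top lab [  1.2 682.  -90.   60. ]
top lab [  1.2 681.  -90.   65. ]
(array([682.46553039, -90.90315349,  56.78936068]), [np.float64(0.1451754319974289), np.float64(0.1451754319974464)])
[[682.51341394 -91.73630321  60.        ]] [[681.70140432 -91.04301784  60.        ]]
[[ 677.6  -77.3   60. ]
 [ 687.5 -106.2   60. ]
 [ 696.5  -88.3   60. ]
 [ 667.4  -95.5   60. ]]
```

Call:
apply_moves:
  linear:
    - [12,-8,0]
    - [26,-18,0]
    - [42,-28,0]
    - [58,-39,0]
    - [74,-50,0]
    - [90,-61,5]
    - [103,-70,12]
    - [111,-75,20]
    - [111,-75,25]
    - [111,-75,25]
  turn: [-0.14,-0.28,-0.42,-0.56,-0.7,-0.84,-0.98,-1.1,-1.132,-1.132]

```text
time_s: 7.4
ee_pos: [678.9, -94.1, 174.3]
orientation: [[0.113, 0.994, -0.002], [0.994, -0.113, -0.001], [-0.001, -0.002, -1.0]]
contact_force: [-0.1, -0.7, -1.7]
gripper_width: 37.6
grasp_force: 40.7
```

Run:
```python
from h import *
from rig import bot,get_image,finder
import pickle
for i in range(3): o=bot.get_obs();w=get_image('wrist')
o['ee_pos']=np.array(o['ee_pos']);T=wT(o,w)
print(o['time_s'],o['ee_pos'],np.arctan2(o['orientation'][1][0],o['orientation'][0][0]),np.round(o['qpos'],2),o['contact_force'])
pickle.dump((o,w),open('w4.pkl','wb'))
a=np.linspace(0,2*np.pi,72);C=15*np.c_[np.cos(a),np.sin(a),0*a]+[682.2,-91.2,60]
im=w['img'][...,::-1].copy()
x0=180;y0=120
print(proj(w,[[682.2,-91.2,60]],T))
c=cv2.resize(im[100:400,160:480],(800,750),interpolation=2)
for p in (proj(w,C,T)-[160,100]+.5)*2.5: cv2.circle(c,tuple(p.astype(int)),1,(0,0,255),-1)
cv2.imwrite('pics/w4.png',c[:600])
```

```text
7.5 [679.53473829 -94.41841771 175.52373355] 1.455532402052528 [ 0.5   0.51 -0.61  1.41  0.29  1.31 -0.24] [-0.47214959 -0.88025286 -1.73809713]
[[320.01046834 238.15969855]]
```

View pics/w4.png

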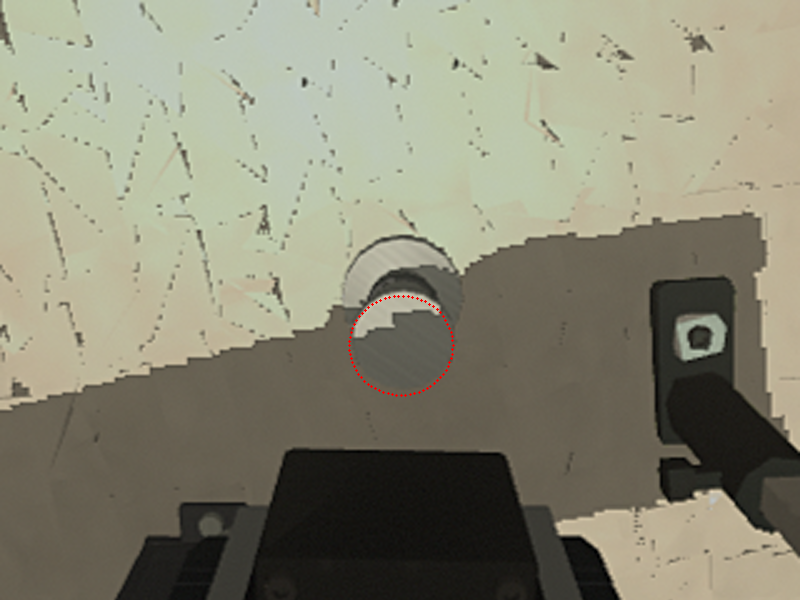

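Call:
apply_moves:
  linear:
    - [3.1,2.6,5]
    - [3.1,2.6,20]
    - [3.1,2.6,40]
    - [3.1,2.6,60]
    - [3.1,2.6,80]
    - [3.1,2.6,95]
    - [3.1,2.6,102]
    - [3.1,2.6,105]
    - [3.1,2.6,105]
    - [3.1,2.6,105]
  turn: [0,0,0,0,0,0,0,0,0,0]

```text
time_s: 8.55
ee_pos: [683.7, -90.2, 71.3]
orientation: [[0.111, 0.994, 0.001], [0.994, -0.111, -0.0], [0.0, 0.001, -1.0]]
contact_force: [-0.3, -0.1, -2.5]
gripper_width: 37.6
grasp_force: 40.7
```

Run:
```python
from rig import bot,get_image
import numpy as np,cv2
P=[];Y=[]
for i in range(6):
    o=bot.get_obs();P.append(o['ee_pos']);Y.append(np.arctan2(o['orientation'][1][0],o['orientation'][0][0]));im=get_image('top' if i%2 else 'scene')['img']
    cv2.imwrite('pics/chk%d.png'%i,im[...,::-1])
print(np.mean(P,0),np.std(P,0),np.mean(Y),o['contact_force'])
```

```text
[683.55153756 -90.18908453  71.1669354 ] [0.13560173 0.02875575 0.17840894] 1.4596771959278836 [-0.69881723 -0.4893585  -1.52822859]
```

Call:
apply_moves:
  linear:
    - [-1.4,-1.2,0]
    - [-1.4,-1.2,2]
    - [-1.4,-1.2,4]
    - [-1.4,-1.2,6]
    - [-1.4,-1.2,7]
    - [-1.4,-1.2,7.5]
    - [-1.4,-1.2,8]
    - [-1.4,-1.2,8.3]
    - [-1.4,-1.2,8.3]
    - [-1.4,-1.2,8.3]
  turn: [0,0,0,0,0,0,0,0,0,0]

```text
time_s: 9.85
ee_pos: [681.8, -91.4, 62.8]
orientation: [[0.111, 0.994, 0.0], [0.994, -0.111, -0.0], [-0.0, 0.0, -1.0]]
contact_force: [-4.6, 0.2, 5.6]
gripper_width: 37.9
grasp_force: 41.5
```

Call:
apply_moves:
  linear:
    - [0,0,0]
    - [0,0,0]
    - [0,0,0]
    - [0,0,0]
    - [0,0,0]
    - [0,0,0]
    - [0,0,0]
    - [0,0,0]
    - [0,0,0]
    - [0,0,0]
  turn: [0,0,0,0,0,0,0,0,0,0]
  gripper: 0.7

```text
time_s: 10.85
ee_pos: [681.7, -91.4, 62.0]
orientation: [[0.111, 0.994, -0.0], [0.994, -0.111, 0.0], [0.0, -0.0, -1.0]]
contact_force: [0.5, -0.0, -0.4]
gripper_width: 59.6
grasp_force: 0.0
```

Call:
apply_moves:
  linear:
    - [0,0,-5]
    - [0,0,-15]
    - [0,0,-30]
    - [0,0,-50]
    - [0,0,-75]
    - [0,0,-105]
    - [0,0,-125]
    - [0,0,-137]
    - [0,0,-137]
    - [0,0,-137]
  turn: [0,0,0,0,0,0,0,0,0,0]

```text
time_s: 11.85
ee_pos: [681.5, -91.5, 198.6]
orientation: [[0.111, 0.994, -0.0], [0.994, -0.111, -0.0], [-0.0, -0.0, -1.0]]
contact_force: [0.2, 0.0, -0.7]
gripper_width: 59.6
grasp_force: 0.0
```

Run:
```python
from h import *
from rig import bot,get_image
import pickle
for i in range(3): o=bot.get_obs();w=get_image('wrist')
T=wT(o,w);pickle.dump((o,w),open('w5.pkl','wb'))
print(o['time_s'],o['ee_pos'],np.arctan2(o['orientation'][1][0],o['orientation'][0][0]))
print(proj(w,[[682.2,-91.2,98],[682.2,-91.2,60]],T))
im=w['img'][...,::-1].copy()
c=cv2.resize(im[130:430,160:480],(800,750),interpolation=2)
u=np.array([np.cos(-.111),np.sin(-.111)]);n=np.array([-u[1],u[0]])
K=[[*(np.array([682.2,-91.2])+19*a*u+19*b*n),98] for a,b in((1,1),(1,-1),(-1,-1),(-1,1))]
cv2.polylines(c,[((proj(w,K,T)-[160,130]+.5)*2.5).astype(int)],True,(0,0,255),1)
cv2.imwrite('pics/w5.png',np.clip(c[:600].astype(int)*1.5,0,255))
```

```text
11.95 [681.05287762 -91.5063638  197.5960997 ] 1.4598020942064533
[[318.73964884 249.19771266]
 [318.61633377 234.0188624 ]][ WARN:0@2.364] global loadsave.cpp:1063 imwrite_ Unsupported depth image for selected encoder is fallbacked to CV_8U.
```

View pics/w5.png

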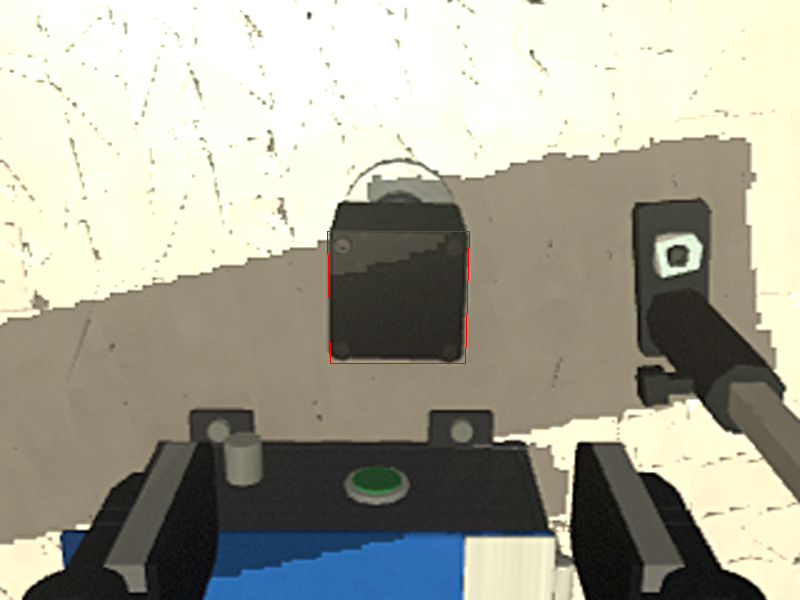

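Call:
apply_moves:
  linear:
    - [-8,-5,0]
    - [-22,-12,0]
    - [-38,-22,0]
    - [-54,-31,0]
    - [-70,-40,0]
    - [-88,-50,0]
    - [-106,-60,0]
    - [-124,-70,0]
    - [-142,-80,0]
    - [-152,-87,0]
  turn: [0.13,0.27,0.41,0.55,0.69,0.83,0.97,1.11,1.25,1.39]
  gripper: 0.45

```text
time_s: 13.0
ee_pos: [576.9, -234.7, 198.0]
orientation: [[0.998, 0.062, -0.002], [0.062, -0.998, -0.0], [-0.002, -0.0, -1.0]]
contact_force: [-0.3, 0.5, 0.1]
gripper_width: 38.4
grasp_force: 0.0
```

Call:
apply_moves:
  linear:
    - [0,0,0]
    - [0,0,0]
    - [0,0,0]
    - [0,0,0]
    - [0,0,0]
    - [0,0,0]
    - [0,0,0]
    - [0,0,0]
    - [0,0,0]
    - [0,0,0]
  turn: [0.1,0.181,0.181,0.181,0.181,0.181,0.181,0.181,0.181,0.181]

```text
time_s: 14.0
ee_pos: [578.4, -232.8, 199.1]
orientation: [[0.994, -0.111, 0.0], [-0.111, -0.994, 0.0], [0.0, -0.0, -1.0]]
contact_force: [-0.8, -0.1, -0.1]
gripper_width: 38.5
grasp_force: 0.0
```

Run:
```python
from h import *
from rig import bot,get_image
import pickle
for i in range(3): o=bot.get_obs();w=get_image('wrist')
T=wT(o,w);pickle.dump((o,w),open('w6.pkl','wb'))
print(o['time_s'],o['ee_pos'],np.arctan2(o['orientation'][1][0],o['orientation'][0][0]),o['gripper_width'],np.round(o['qpos'],2))
im=w['img'][...,::-1].copy()
print(proj(w,[[578.3,-233.4,115],[611,-315.5,147]],T))
cv2.imwrite('pics/w6.png',cv2.resize(im[60:420,160:640],(800,600),interpolation=2))
```

```text
14.1 [ 578.41949119 -232.85647711  199.03070955] -0.11114976505459377 38.58395304250697 [ 0.57  0.32 -0.33  1.56  0.11  1.28 -1.45]
[[319.31241349 256.49984702]
 [467.1402229  202.47258442]]
```

View pics/w6.png

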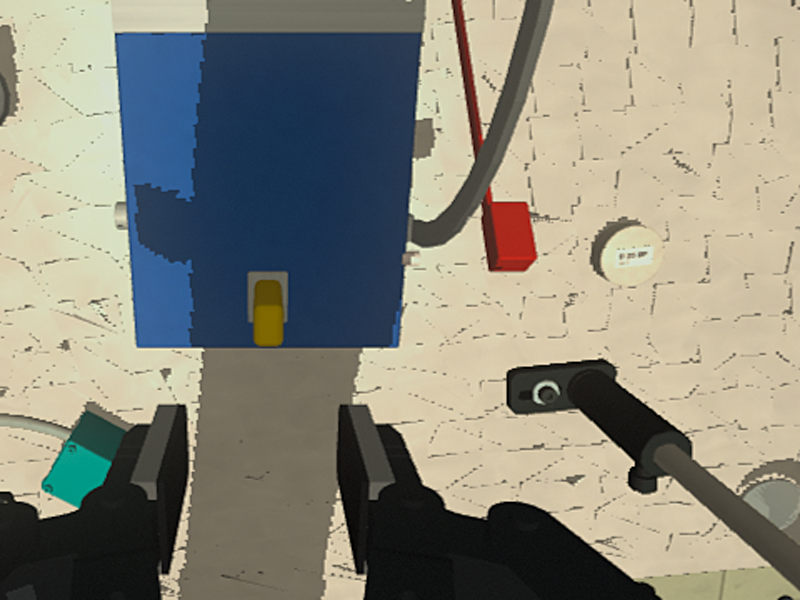

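```bash
cat > ptr.py <<'E'
from h import *
import pickle
U=np.array([np.cos(-.111),np.sin(-.111),0]);N=np.array([-U[1],U[0],0]);Z=np.array([0,0,1.])
def box(P):P=np.atleast_2d(P);return np.c_[P@U,P@N,P[:,2]]
def red(img,roi,op=5):
    y0,y1,x0,x1=roi
    h=cv2.cvtColor(img,cv2.COLOR_RGB2HSV)
    k=cv2.inRange(h,(0,130,50),(7,255,255))|cv2.inRange(h,(172,130,50),(180,255,255))
    m=np.zeros_like(k);m[y0:y1,x0:x1]=k[y0:y1,x0:x1]
    if op:m=cv2.morphologyEx(m,cv2.MORPH_OPEN,np.ones((op,op),np.uint8))
    n,l,st,ce=cv2.connectedComponentsWithStats(m);i=1+st[1:,4].argmax();x,y,a,b,_=st[i]
    return ce[i],(x,y,x+a,y+b)
E
python3 - <<'E'
from ptr import *
o3,w3=pickle.load(open('w3.pkl','rb'));o6,w6=pickle.load(open('w6.pkl','rb'));d=pickle.load(open('d0.pkl','rb'))
T3,T6=wT(o3,w3),wT(o6,w6)
c3=red(w3['img'],(290,350,480,545),9);c6=red(w6['img'],(160,240,440,500),9);ct=red(d['top']['img'],(190,212,415,440),3);cs=red(d['scene']['img'],(160,190,375,400),3)
print(c3,c6,ct,cs)
R=[ray(w3,[c3[0]],T3),ray(w6,[c6[0]],T6),ray(d['top'],[ct[0]]),ray(d['scene'],[cs[0]])];R=[(a,b[0]) for a,b in R]
for sel in([0,1],[0,1,2,3],[1,3],[0,3]):
    p,e=tri([R[i] for i in sel]);b=box(p)[0];print(sel,b.round(1),np.round(e,1),'ang',np.arctan2(b[2]-70,740.8-b[0]),'rad',np.hypot(b[2]-70,740.8-b[0]))
print('pin px guess',box(onz(w6,[(406,214.8)],70,T6)).round(1),'->hinge u',box(onz(w6,[(406,214.8)],70,T6))[0,0]+123)
hsv=cv2.cvtColor(w6['img'],cv2.COLOR_RGB2HSV)
b=cv2.inRange(hsv,(100,120,30),(125,255,255));
cols=[(x,np.flatnonzero(b[:300,x]).max()+.5) for x in list(range(250,310,4))+list(range(335,390,4))]
F=box(onz(w6,cols,70,T6));print('front u',np.median(F[:,0]),F[0,0],F[-1,0])
for y in(120,160,200,240):
    x=np.flatnonzero(b[y]);print(y,box(onz(w6,[(x.min()-.5,y),(x.max()+.5,y)],72.5,T6))[:,1].round(1))
yl=cv2.inRange(hsv,(15,150,60),(35,255,255))[200:290,290:350];n,l,st,ce=cv2.connectedComponentsWithStats(yl);i=1+st[1:,4].argmax();print('tab',st[i],ce[i]+[290,200])
q=[(290+st[i][0]-.5,262),(290+st[i][0]+st[i][2]-.5,262)];print(box(onz(w6,q,115,T6)).round(1),box(o6['ee_pos']))
print(w6['img'][206:224,396:416].mean(2).astype(int))
E
```

```text
(array([512.44837758, 320.20058997]), (np.int32(498), np.int32(300), np.int32(528), np.int32(340))) (array([464.54778157, 201.32337884]), (np.int32(450), np.int32(181), np.int32(481), np.int32(223))) (array([427.93023256, 201.18604651]), (np.int32(426), np.int32(197), np.int32(431), np.int32(206))) (array([385.27027027, 171.67567568]), (np.int32(381), np.int32(169), np.int32(390), np.int32(175)))
[0, 1] [ 643.  -244.   148.1] [0.1 0.1] ang 0.6735388768669365 rad 125.18197839525013
[0, 1, 2, 3] [ 642.9 -244.3  147.9] [0.1 0.2 0.7 0.5] ang 0.6718031711151227 rad 125.08362279469303
[1, 3] [ 643.1 -243.9  148.1] [0.1 0.1] ang 0.6740775261856637 rad 125.09709574437345
[0, 3] [ 643.  -243.8  148.2] [0.1 0.1] ang 0.6742160714111939 rad 125.23965305658895
pin px guess [[ 617.8 -232.9   70. ]] ->hinge u 740.8052968893904
front u 575.6205894357388 575.5982036107386 575.6522061830723
120 [-107.8 -229. ]
160 [-108.  -229.7]
200 [-107.5 -228.9]
240 [-107.7 -229.5]
tab [ 22  28  18  40 663] [320.42383107 247.9668175 ]
[[ 596.8 -162.8  115. ]
 [ 596.8 -174.5  115. ]] [[ 600.65381978 -167.35063641  
[... 845 characters left out ...]
 205 208
  207 205]
 [ 57  57  57  56  55  89 127 123 120 114 160 224 215 215 215 213 207 207
  206 205]
 [ 57  57  56  57  61  90 117 112 108 101 149 217 209 207 208 205 205 206
  206 205]
 [ 56  58  57  57  60  83 100 102 116 109 143 199 194 194 195 199 206 207
  208 207]
 [ 56  57  57  57  54  49  63 130 186 181 177 176 177 178 182 197 212 210
  210 208]
 [ 56  57  58  57  56  45 106 191 216 215 213 211 204 202 202 201 201 199
  197 200]
 [ 57  57  58  57  57  44 100 183 212 210 209 193 148 133 134 135 134 133
  131 160]
 [ 57  57  57  57  56  44 109 195 213 208 207 208 212 214 214 213 213 212
  212 208]
 [ 58  58  59  58  54  41 136 226 212 207 207 208 208 208 208 208 207 206
  205 206]]
```

Call:
apply_moves:
  linear:
    - [0,1.3,10]
    - [0,1.3,30]
    - [0,1.3,55]
    - [0,1.3,75]
    - [0,1.3,92]
    - [0,1.3,104]
    - [0,1.3,111]
    - [0,1.3,115]
    - [0,1.3,116]
    - [0,1.3,116]
  turn: [0,0,0,0,0,0,0,0,0,0]

```text
time_s: 15.15
ee_pos: [578.6, -234.2, 83.6]
orientation: [[0.994, -0.111, 0.001], [-0.111, -0.994, -0.0], [0.001, 0.0, -1.0]]
contact_force: [0.3, -0.9, 0.5]
gripper_width: 38.4
grasp_force: 0.0
```

Call:
apply_moves:
  linear:
    - [0,0,0]
    - [0,0,0]
    - [0,0,0]
    - [0,0,0]
    - [0,0,0]
    - [0,0,0]
    - [0,0,0]
    - [0,0,0]
    - [0,0,0]
    - [0,0,0]
  turn: [0,0,0,0,0,0,0,0,0,0]
  gripper: 0
  squeeze: 60

```text
time_s: 16.15
ee_pos: [578.5, -235.1, 83.6]
orientation: [[0.994, -0.112, 0.001], [-0.112, -0.994, -0.001], [0.001, 0.001, -1.0]]
contact_force: [-1.1, -5.1, 5.0]
gripper_width: 11.0
grasp_force: 60.4
```

Run:
```python
import numpy as np
for t in np.arange(0,.68,.03):
    print(round(t,3),round(140*(1-np.cos(t))+33.5*np.sin(t),1),round(-140*np.sin(t)+33.5*(1-np.cos(t)),1))
```

```text
0.0 0.0 0.0
0.03 1.1 -4.2
0.06 2.3 -8.3
0.09 3.6 -12.4
0.12 5.0 -16.5
0.15 6.6 -20.5
0.18 8.3 -24.5
0.21 10.1 -28.4
0.24 12.0 -32.3
0.27 14.0 -36.1
0.3 16.2 -39.9
0.33 18.4 -43.6
0.36 20.8 -47.2
0.39 23.2 -50.7
0.42 25.8 -54.2
0.45 28.5 -57.6
0.48 31.3 -60.9
0.51 34.2 -64.1
0.54 37.1 -67.2
0.57 40.2 -70.3
0.6 43.4 -73.2
0.63 46.6 -76.0
0.66 49.9 -78.8
```

Call:
apply_moves:
  linear:
    - [1.1,0,-4.2]
    - [2.3,0,-8.3]
    - [3.6,0,-12.4]
    - [5,0,-16.5]
    - [6.6,0,-20.5]
    - [8.3,0,-24.5]
    - [10.1,0,-28.4]
    - [12,0,-32.3]
    - [14,0,-36.1]
    - [16.2,0,-39.9]
  turn: [0,0,0,0,0,0,0,0,0,0]

```text
time_s: 17.15
ee_pos: [591.8, -236.5, 120.1]
orientation: [[0.994, -0.112, -0.006], [-0.112, -0.994, 0.001], [-0.006, -0.0, -1.0]]
contact_force: [-1.8, -5.4, -11.0]
gripper_width: 11.0
grasp_force: 58.3
```

Call:
apply_moves:
  linear:
    - [2.2,0,-3.7]
    - [4.6,0,-7.3]
    - [7,0,-10.8]
    - [9.6,0,-14.3]
    - [12.3,0,-17.7]
    - [15.1,0,-21]
    - [18,0,-24.2]
    - [20.9,0,-27.3]
    - [24,0,-30.4]
    - [24,0,-30.4]
  turn: [0,0,0,0,0,0,0,0,0,0]

```text
time_s: 18.15
ee_pos: [614.8, -239.1, 150.4]
orientation: [[0.994, -0.112, -0.008], [-0.112, -0.994, 0.001], [-0.008, -0.0, -1.0]]
contact_force: [-8.0, -2.7, -8.2]
gripper_width: 10.9
grasp_force: 58.5
```

```bash
cat > pin.py <<'E'
from ptr import *
from rig import bot,get_image
for i in range(3): o=bot.get_obs();w=get_image('wrist')
T=wT(o,w);pickle.dump((o,w),open('w7.pkl','wb'))
print(o['time_s'],box(o['ee_pos']).round(1),o['contact_force'],o['gripper_width'],o['grasp_force'])
H=740.8
def P(t,n,r=123):return (H-r*np.cos(t))*U+n*N+(70+r*np.sin(t))*Z
for t in(.5,.55,.6,.65,.674,.7):print(t,proj(w,[P(t,-232.9),P(t,-168.6-62),P(t,-244,126)],T).round(1).tolist())
# right edge of blue lid, corner
hsv=cv2.cvtColor(w['img'],cv2.COLOR_RGB2HSV)
b=cv2.inRange(hsv,(100,120,25),(125,255,255));n,l,st,ce=cv2.connectedComponentsWithStats(b);i=1+st[1:,4].argmax();print('blue',st[i])
s=cv2.imwrite('pics/w7.png',w['img'][...,::-1])
y0,y1,x0,x1=0,480,300,640
k=cv2.inRange(hsv,(0,130,50),(7,255,255))|cv2.inRange(hsv,(172,130,50),(180,255,255))
n,l,st,ce=cv2.connectedComponentsWithStats(k);j=1+st[1:,4].argsort()[::-1][:3];print('red',st[j].tolist(),ce[j].round(1).tolist())
E
python3 pin.py
```

```text
18.25 [[ 637.4 -169.5  150.2]] [-6.71901832 -3.50157097 -6.94774842] 11.245499247748352 58.582470417022705
0.5 [[448.5, 307.4], [443.8, 307.4], [471.7, 313.7]]
0.55 [[453.0, 306.9], [448.2, 306.9], [477.2, 313.3]]
0.6 [[457.8, 305.6], [452.8, 305.6], [483.0, 312.3]]
0.65 [[462.9, 303.6], [457.6, 303.6], [489.1, 310.4]]
0.674 [[465.4, 302.3], [460.1, 302.3], [492.2, 309.2]]
0.7 [[468.2, 300.6], [462.8, 300.6], [495.6, 307.6]]
blue [  187   129   261   240 51681]
red [[472, 276, 43, 57, 1816], [444, 95, 31, 158, 1131]] [[492.1, 307.4], [459.3, 175.1]]
```

```bash
cat > fit.py <<'E'
from ptr import *
from scipy.optimize import least_squares
H=740.8
def lidpts(w,T,px,th):  # -> (r from hinge, n) on lid top plane
    o,v=ray(w,px,T);o=box(o)[0];v=box(v)
    nr=np.array([np.sin(th),0,np.cos(th)]);h=np.array([H,0,70])+2.5*nr
    P=o+v*(((h-o)@nr)/(v@nr))[:,None];d=P-h
    return -d[:,0]*np.cos(th)+d[:,2]*np.sin(th),P[:,1]
def fit(o,w,verbose=1):
    T=wT(o,w);hsv=cv2.cvtColor(w['img'],cv2.COLOR_RGB2HSV)
    b=cv2.inRange(hsv,(100,120,25),(125,255,255));n,l,st,ce=cv2.connectedComponentsWithStats(b);i=1+st[1:,4].argmax();b=(l==i)
    x,y,ww,hh,_=st[i];L=[];R=[]
    for r in range(y+15,y+hh-25,4):
        c=np.flatnonzero(b[r]);L.append((c.min()-.5,r));R.append((c.max()+.5,r))
    F=[(c,np.flatnonzero(b[:,c]).max()+.5) for c in [*range(x+30,x+70,4),*range(x+ww-70,x+ww-30,4)]]
    out={}
    f=lambda t:np.r_[lidpts(w,T,L,t[0])[1]+107.7,lidpts(w,T,R,t[0])[1]+229.3]
    g=lambda t:lidpts(w,T,F,t[0])[0]-165.2
    s=least_squares(f,[.5],loss='soft_l1');
    s2=least_squares(lambda t:np.r_[f(t)+t[1]*0 ,][:0] if 0 else np.r_[lidpts(w,T,L,t[0])[1]+107.7+t[1],lidpts(w,T,R,t[0])[1]+229.3+t[1]],[.5,0],loss='soft_l1')
    print('edges th',s.x,'w/ lateral shift',s2.x,'maxres',np.abs(s2.fun).max(),np.median(lidpts(w,T,L,s.x[0])[1]),np.median(lidpts(w,T,R,s.x[0])[1]))
    print('front r at th',np.median(g(s.x))+165.2,'bbox',x,y,ww,hh)
    return s.x[0]
if __name__=='__main__':
    for k in('w6.pkl','w7.pkl'):fit(*pickle.load(open(k,'rb')))
E
python3 fit.py
python3 - <<'E'
import numpy as np
from scipy.optimize import fsolve
E
```

```text
edges th [-0.00353011] w/ lateral shift [-0.00352799 -0.00525049] maxres 1.0165259106302609 -107.69423591223892 -229.32719980133348
front r at th 164.4260508665914 bbox 229 80 183 188
edges th [0.50479821] w/ lateral shift [0.5050713  0.22477879] maxres 1.1056394199839747 -107.92640572478598 -229.54566431222278
front r at th 148.46580465319272 bbox 187 129 261 240
```

Run:
```python
from fit import *
from rig import get_image
o,w=pickle.load(open('w7.pkl','rb'));T=wT(o,w)
hsv=cv2.cvtColor(w['img'],cv2.COLOR_RGB2HSV);b=cv2.inRange(hsv,(100,120,25),(125,255,255))
F=[(c,np.flatnonzero(b[:,c]).max()+.5) for c in range(190,448,10)]
print([(c,r,round(a,1)) for (c,r),a in zip(F,lidpts(w,T,F,.52)[0])])
for r in range(130,375,20):
    c=np.flatnonzero(b[r]);q=lidpts(w,T,[(c.min()-.5,r),(c.max()+.5,r)],.52);print(r,c.min(),c.max(),q[0].round(1),q[1].round(1))
d0=pickle.load(open('d0.pkl','rb'))
d={}
for c in('scene','top'):
    d[c]=get_image(c)
    def corners(t):return np.array([(H-r*np.cos(t)+2.5*np.sin(t))*U+n*N+(70+r*np.sin(t)+2.5*np.cos(t))*Z for r,n in((166,-106.5),(166,-230.5),(30,-106.5),(30,-230.5))])
    for D,t in((d0[c],0),(d[c],.5),(d[c],.55)):
        h=cv2.cvtColor(D['img'],cv2.COLOR_RGB2HSV);m=cv2.inRange(h,(100,120,25),(125,255,255));n,l,st,ce=cv2.connectedComponentsWithStats(m[120:270,300:450])
        print(c,t,proj(D,corners(t)).round(1).tolist(),[ (s[:4]+[300,120,0,0]).tolist()+[s[4]] for s in st[1:] if s[4]>60])
pickle.dump(d,open('d1.pkl','wb'))
```

```text
[(190, np.float64(365.5), np.float64(149.6)), (200, np.float64(359.5), np.float64(146.9)), (210, np.float64(357.5), np.float64(146.0)), (220, np.float64(357.5), np.float64(146.0)), (230, np.float64(365.5), np.float64(149.6)), (240, np.float64(365.5), np.float64(149.6)), (250, np.float64(362.5), np.float64(148.3)), (260, np.float64(349.5), np.float64(142.4)), (270, np.float64(317.5), np.float64(127.8)), (280, np.float64(312.5), np.float64(125.5)), (290, np.float64(300.5), np.float64(119.9)), (300, np.float64(300.5), np.float64(119.9)), (310, np.float64(399.5), np.float64(164.4)), (320, np.float64(400.5), np.float64(164.8)), (330, np.float64(399.5), np.float64(164.4)), (340, np.float64(300.5), np.float64(119.9)), (350, np.float64(312.5), np.float64(125.5)), (360, np.float64(313.5), np.float64(126.0)), (370, np.float64(339.5), np.float64(137.9)), (380, np.float64(357.5), np.float64(146.0)), (390, np.float64(364.5), np.float64(149.1)), (400, np.float64(366.5), np.float64(150.0)), (410, np.float64(358.5), np.float64(146.5)), (420, np.float64(356.5), np.float64(145.6)), (430, np.float64(358.5), np.float64(146.5)), (440, np.float64(363.5), np.float64(148.7))]
130 202 432 [31.2 31.4] [-108.2 -229.2]
150 201 433 [42.5 42.6] [-108.3 -229. ]
170 199 435 [53.6 53.7] [-108.  -229.4]
190 198 436 [64.4 64.4] [-108.2 -229.2]
210 197 437 [74.9 75. ] [-108.3 -229. ]
230 196 438 [85.2 85.3] [-108.5 -228.9]
250 194 440 [95.3 95.4] [-108.2 -229.2]
270 193 441 [105.2 105.2] [-108.3 -229. ]
290 192 443 [114.9 114.9] [-108.5 -229.3]
310 191 441 [124.3 124.4] [-108.6 -227.7]
330 189 445 [133.6 133.6] [-108.3 -229. ]
350 188 446 [142.7 142.7] [-108.5 -228.9]Traceback (most recent call last):
  File "<stdin>", line 8, in <module>
    return umr_minimum(a, axis, None, out, keepdims, initial, where)
ValueError: zero-size array to reduction operation minimum which has no identity
```

Run:
```python
from fit import *
from rig import get_image
d0=pickle.load(open('d0.pkl','rb'));d={}
for c in('scene','top'):
    d[c]=get_image(c)
    def corners(t):return np.array([(H-r*np.cos(t)+2.5*np.sin(t))*U+n*N+(70+r*np.sin(t)+2.5*np.cos(t))*Z for r,n in((166,-106.5),(166,-230.5),(30,-106.5),(30,-230.5))])
    for D,t in((d0[c],0),(d[c],.5),(d[c],.55)):
        h=cv2.cvtColor(D['img'],cv2.COLOR_RGB2HSV);m=cv2.inRange(h,(100,120,25),(125,255,255));n,l,st,ce=cv2.connectedComponentsWithStats(m[120:270,300:450])
        print(c,t,proj(D,corners(t)).round(1).tolist(),[ (s[:4]+[300,120,0,0]).tolist()+[int(s[4])] for s in st[1:] if s[4]>20])
pickle.dump(d,open('d1.pkl','wb'))
h=cv2.cvtColor(d['scene']['img'],cv2.COLOR_RGB2HSV);m=cv2.inRange(h,(95,90,20),(128,255,255))[140:215,318:400]
for r in range(0,75,2):print(r+140,''.join('#' if v else '.' for v in m[r]))
```

```text
scene 0 [[349.2, 230.9], [396.1, 215.9], [316.8, 202.8], [361.8, 189.8]] [[338, 192, 58, 42, 1282]]
scene 0.5 [[345.0, 193.9], [393.1, 180.2], [315.7, 196.5], [360.9, 183.8]] [[335, 181, 58, 16, 216]]
scene 0.55 [[344.0, 190.0], [392.2, 176.5], [315.5, 195.8], [360.7, 183.2]] [[335, 181, 58, 16, 216]]
top 0 [[358.3, 230.0], [413.5, 235.6], [364.1, 170.3], [418.6, 176.0]] [[359, 172, 60, 64, 3139]]
top 0.5 [[360.9, 215.8], [419.6, 221.9], [364.6, 166.9], [419.7, 172.6]] [[362, 168, 18, 51, 524]]
top 0.55 [[361.2, 213.4], [420.3, 219.4], [364.7, 166.4], [419.8, 172.1]] [[362, 168, 18, 51, 524]]
140 ..................................................................................
142 ..................................................................................
144 ..................................................................................
146 ..................................................................................
148 ..................................................................................
150 .............................................................
[... 2105 characters left out ...]
....
200 ..................................................................................
202 ..................................................................................
204 ..................................................................................
206 ..................................................................................
208 ..................................................................................
210 ..................................................................................
212 ..................................................................................
214 ..................................................................................
```

Call:
apply_moves:
  linear:
    - [2,0,-2.2]
    - [4,0,-4.3]
    - [6.2,0,-6.4]
    - [8.4,0,-8.5]
    - [10.6,0,-10.5]
    - [12.8,0,-12.5]
    - [15,0,-14.3]
    - [17,0,-16]
    - [17,0,-16]
    - [17,0,-16]
  turn: [0,0,0,0,0,0,0,0,0,0]

```text
time_s: 19.4
ee_pos: [632.0, -241.0, 165.4]
orientation: [[0.994, -0.112, -0.008], [-0.112, -0.994, 0.001], [-0.008, -0.0, -1.0]]
contact_force: [-4.0, -5.3, -11.6]
gripper_width: 10.9
grasp_force: 58.4
```

```bash
cat > meas.py <<'E'
from fit import *
from rig import bot,get_image
from scipy.optimize import brentq
def blue(D):
    h=cv2.cvtColor(D['img'],cv2.COLOR_RGB2HSV);return cv2.inRange(h,(95,90,20),(128,255,255))
def edge(t,off,r=166):return np.array([(H-r*np.cos(t)+off*np.sin(t))*U+n*N+(70+r*np.sin(t)+off*np.cos(t))*Z for n in np.linspace(-106.5,-230.5,30)])
def scene_res(D,t,cols=range(350,391)):
    m=blue(D)[130:240];p=proj(D,edge(t,-2.5));ro=[]
    for c in cols:
        r=np.flatnonzero(m[:,c])
        if len(r): ro.append(r.max()+130.5-np.interp(c,p[:,0],p[:,1]))
    return np.median(ro),np.round(ro,1)
if __name__=='__main__':
    d0=pickle.load(open('d0.pkl','rb'));d1=pickle.load(open('d1.pkl','rb'))
    b,_=scene_res(d0['scene'],0);print('bias shut',b)
    for k in range(3):o=bot.get_obs();w=get_image('wrist')
    s=get_image('scene');pickle.dump((o,w,s),open('w8.pkl','wb'))
    print(o['time_s'],box(o['ee_pos']).round(1),np.round(o['contact_force'],1),o['gripper_width'],o['grasp_force'])
    for D in(d1['scene'],s):
        for bb in(b,0):
            f=lambda t:scene_res(D,t)[0]-bb
            print('scene th',[round(x,3) for x in [min(np.arange(.3,.9,.002),key=lambda t:abs(f(t)))]],'bias',bb)
    print(scene_res(s,.67)[1])
    fit(o,w)
    x=red(w['img'],(150,420,440,560),9);print('red block',x)
    T=wT(o,w)
    for t in(.65,.67,.69):print(t,proj(w,[(H-126*np.cos(t))*U-244*N+(70+126*np.sin(t))*Z],T))
    y=red(s['img'],(160,190,375,400),3);print('scene red',y)
E
python3 meas.py
```

```text
bias shut 0.6934723157642679
19.5 [[ 654.7 -169.5  165.4]] [ -2.6  -4.8 -11.8] 10.762702959500148 58.41804385185242
scene th [np.float64(0.516)] bias 0.6934723157642679
scene th [np.float64(0.506)] bias 0
scene th [np.float64(0.646)] bias 0.6934723157642679
scene th [np.float64(0.638)] bias 0
[2.6 2.9 3.2 2.4 2.7 3.  3.3 2.5 2.8 3.1 3.4 2.6 2.9 3.2 2.5 2.7 3.  3.3
 2.6 2.8 3.1 2.4 2.7 2.9 3.2 2.5 2.8 3.  2.3 2.6 2.9 2.1 2.4 1.7 1.9 2.2
 1.5 0.8 1.  1.3]
edges th [0.6564655] w/ lateral shift [0.65680516 0.19176945] maxres 1.1201418821803228 -107.89784734267695 -229.53524340362242
front r at th 142.64450359347094 bbox 187 156 262 213
red block (array([473.17093373, 325.58810241]), (np.int32(457), np.int32(304), np.int32(491), np.int32(348)))
0.65 [[470.42485895 327.25017755]]
0.67 [[472.44844842 326.58536201]]
0.69 [[474.5111488  325.79597914]]Traceback (most recent call last):
  File "meas.py", line 28, in <module>
    y=red(s['img'],(160,190,375,400),3);print('scene red',y)
  File "ptr.py", line 11, in red
    n,l,st,ce=cv2.connectedComponentsWithStats(m);i=1+st[1:,4].argmax();x,y,a,b,_=st[i]
                                                      ~~~~~~~~~~~~~~~^^
ValueError: attempt to get argmax of an empty sequence
```

Call:
apply_moves:
  linear:
    - [0.7,0,-0.6]
    - [1.4,0,-1.1]
    - [2.1,0,-1.7]
    - [2.8,0,-2.2]
    - [2.8,0,-2.2]
    - [2.8,0,-2.2]
    - [2.8,0,-2.2]
    - [2.8,0,-2.2]
    - [2.8,0,-2.2]
    - [2.8,0,-2.2]
  turn: [0,0,0,0,0,0,0,0,0,0]

```text
time_s: 20.6
ee_pos: [634.3, -241.2, 167.2]
orientation: [[0.994, -0.112, -0.009], [-0.112, -0.994, 0.001], [-0.009, -0.0, -1.0]]
contact_force: [-4.6, -5.0, -13.1]
gripper_width: 11.2
grasp_force: 58.3
```

```bash
sed -i '$d' meas.py; python3 meas.py
python3 - <<'E'
from fit import *
o,w,s=pickle.load(open('w8.pkl','rb'));T=wT(o,w)
print(proj(w,[(H-123*np.cos(.67))*U+n*N+(70+123*np.sin(.67))*Z for n in(-229.5,-232.9,-236)],T).round(1).tolist())
x0,y0=436,312
print(cv2.cvtColor(w['img'],cv2.COLOR_RGB2HSV)[y0:y0+30,x0:x0+22,1]); print(w['img'][y0:y0+30,x0:x0+22].mean(2).astype(int))
E
```

```text
bias shut 0.6934723157642679
20.7 [[ 657.  -169.5  167.1]] [ -3.7  -3.7 -12.7] 10.725703154863584 58.315054178237915
scene th [np.float64(0.516)] bias 0.6934723157642679
scene th [np.float64(0.506)] bias 0
scene th [np.float64(0.662)] bias 0.6934723157642679
scene th [np.float64(0.654)] bias 0
[ 1.6  1.9  1.2  1.4  1.7  2.   1.3  1.5  1.8  1.1  1.4  1.6  0.9  1.2
  1.5  1.7  1.   1.3  1.6  0.8  1.1  1.4  1.7  1.9  1.2  1.5  1.8  1.
  1.3  1.6  0.9  1.1  1.4  0.7 -0.1  0.2 -0.5 -0.2 -1.  -0.7]
edges th [0.67586188] w/ lateral shift [0.67612303 0.15895157] maxres 1.1402456696172423 -107.86899161884114 -229.46576012165633
front r at th 141.98724983963348 bbox 187 159 262 210
red block (array([471.35381026, 327.70451011]), (np.int32(455), np.int32(306), np.int32(489), np.int32(350)))
0.65 [[468.52516546 329.43481448]]
0.67 [[470.49784052 328.81435898]]
0.69 [[472.50804291 328.0719105 ]]
[[440.3, 322.6], [447.2, 322.6], [453.4, 322.6]]
[[164 171 161 165 174 233  23  49  44  43  43  44  43  44  41  41  47  64
  255 235 224 205]
 [174 165 168 169 173 220  18  49  41  40  40  41  41  41  39 
[... 4726 characters left out ...]
8 218 215 215 215 217 216 217
  222 210 113  21]
 [ 58  57  56  56  55  67  90  79  72 158 229 217 215 215 215 215 214 217
  220 221 167  19]
 [ 56  57  57  56  56  67  87  83  58 148 230 218 215 215 215 214 214 215
  219 230 211  18]
 [ 56  57  56  56  55  52  67  85  59 145 226 220 215 213 214 215 215 216
  218 229 207  17]
 [ 56  57  56  58  55  54  67  87  62 113 196 221 217 214 215 215 216 217
  218 228 204  21]
 [ 56  56  57  55  56  55  68  87  65 113 196 224 217 217 216 217 218 218
  219 227 209  65]
 [ 57  56  56  56  56  52  68  89  70  90 174 226 218 217 217 217 218 218
  219 226 214 106]
 [ 57  58  57  57  57  54  67  88  72  94 179 227 219 218 217 218 219 219
  219 225 211 102]]
```

Call:
apply_moves:
  linear:
    - [0.4,0,-0.3]
    - [0.8,0,-0.6]
    - [0.8,0,-0.6]
    - [0.8,0,-0.6]
    - [0.8,0,-0.6]
    - [0.8,0,-0.6]
    - [0.8,0,-0.6]
    - [0.8,0,-0.6]
    - [0.8,0,-0.6]
    - [0.8,0,-0.6]
  turn: [0,0,0,0,0,0,0,0,0,0]

```text
time_s: 21.8
ee_pos: [635.1, -241.3, 167.8]
orientation: [[0.994, -0.112, -0.009], [-0.112, -0.994, 0.001], [-0.009, -0.0, -1.0]]
contact_force: [-3.7, -4.9, -13.4]
gripper_width: 10.8
grasp_force: 58.3
```

```bash
python3 meas.py | grep -v '^\[\|^ '
python3 - <<'E'
from ptr import *
from rig import get_image,finder
t=get_image('top')
o,w,s=pickle.load(open('w8.pkl','rb'))
r=red(t['img'],(150,215,415,440),3) if 1 else 0
print(r, [np.round(x['rect']) for x in finder.recognise('top','cage_cube')],proj(t,[[682,-91,98]]).round())
E
```

```text
bias shut 0.6934723157642679
21.9 [[ 657.9 -169.5  167.8]] [ -4.   -3.3 -12.6] 10.860254067935886 58.30416262149811
scene th [np.float64(0.516)] bias 0.6934723157642679
scene th [np.float64(0.506)] bias 0
scene th [np.float64(0.668)] bias 0.6934723157642679
scene th [np.float64(0.66)] bias 0
edges th [0.68387305] w/ lateral shift [0.6841108  0.14855491] maxres 1.1604795190678674 -107.86059739408972 -229.43834299937654
front r at th 141.94574937410962 bbox 187 160 262 209
red block (array([470.77865613, 328.59525692]), (np.int32(454), np.int32(307), np.int32(488), np.int32(351)))
0.65 [[467.80407848 330.32632411]]
0.67 [[469.75791443 329.71954258]]
0.69 [[471.74865824 328.99165814]]
(array([427., 182.]), (np.int32(415), np.int32(150), np.int32(440), np.int32(215))) [array([315., 166., 333., 185.]), array([325., 264., 346., 283.])] [[322. 174.]]
```

```bash
python3 -c "
from rig import bot
print(bot.sign_off())"
```

```text
the job is handed in; nothing more can be done
None
```

The black cube stands on the middle of the pedestal, square to the box, and was let go while the lid was still shut. The gripper now holds the lid by its tab at about 0.675 rad against a pointer reading of 0.674 to 0.68 (my two lid readings differ by about 0.02 rad). The job was handed in at about 22 s.

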